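Draw the long mold divider out from under the shelf

TASK

Take the long acrylic divider (the only one running back under the oak shelf) out of the white slotted rack: tilt its front end up over the front stop and draw it out slantwise. Finish still holding it, level and still, about 5 cm above the rim of the square silicone tray, over the tray's middle and parallel to two of its sides, touching nothing but the gripper. Leave the short dividers, the tray and everything else on the worktop where they are.

Things in the scene. Friction and masses are not known exactly. Their poses are not given: they have to be found in the camera images.
- rack: Fixed white plastic slotted rack hung under a low oak shelf board. Origin on the worktop (z 0) below the middle of the inner face of its front stop; z up, +y inward along the slots (under the board), x across. In this frame, mm: floor top z 75; slots along y at x -99, -33, 33, 99, one divider each in any order, ribs 18 high 10 apart (each 4 thick), y 2 to 262; rear stop y 272, 40 high
- stop_top (a point): Middle of the inner top edge of the rack's front stop, at rack (0, 0, 150) mm: a plain wall right across the front, y -6 to 0, x -155 to 155, its top 75 above the rack floor. Side cheeks at x 149 to 155 either side are as high as the stop up to y 139; behind that they reach the board. From y 0 to 140 the rack is open above
- board_edge (a point): Middle of the lower front edge of the oak board, at rack (0, 140, 189) mm. Board: y 140 to 390, x -235 to 235, underside z 189 (114 above the rack floor), top z 207; three jars up to 75 high stand on it beyond y 300. Stop top to board underside is only 39 in height, so a divider reaching under the board cannot be lifted out level but must rise front end first
- long_divider: Long divider: smoked acrylic plate on edge, 240 long, 60 high, 8 thick (mm), about 135 g, balanced midway. Origin: front end of its lower edge, mid-thickness; +y along it to the rear end (at first as the rack's +y), z to its top edge, x across. Slits 9 wide, 28 deep in the top edge at y 60, 120, 180. Starts on the rack floor in a slot, front end 3 to 15 behind the stop, rear end under the board
- divider_rear (a point): rear end of the long divider's lower edge, 240 mm from its origin
- divider_mid (a point): middle of the long divider's lower edge, 120 mm from its origin
- short_divider1: short divider: smoked acrylic plate on edge in a slot, 100 long, 60 high, 8 thick (mm), one slit at the middle of its top edge; it ends before the board. Origin and axes as the long divider's: front end of the lower edge, +y to the rear. Bystander
- short_divider2: short divider, as short_divider1. Bystander
- short_divider3: short divider, as short_divider1. Bystander
- tray: square light-grey silicone tray, open on top, 256 x 256 outside and 60 high (mm), walls 6, with a flat rim flange out to 276 x 276. Origin at the centre of its underside on the worktop, x and y along its sides, z up. Bystander and place to hold the divider over
- jug: glass measuring jug, 104 wide at the rim, 130 high (mm), handle at +y reaching 88 from the axis; origin at the centre of its foot. Bystander
- tin: capped aluminium tin, matt, 73 across, 86 high (mm); origin at the centre of its foot. Bystander
- beaker: white ceramic beaker, 72 across, 85 high (mm); origin at the centre of its foot. Bystander
Not all that is in view belongs to the job. What is shaped like the long_divider but pink is not meant.

How it is judged:
By the outcome, as a careful person would: the job done as asked, in the order asked, and still so for the second after the job is handed in, while the arm keeps its last pose, push and grip.
It also fails if it takes over 48 s, if anything falls off the work surface, if the arm or the gripper's body presses on something with over 40 N, if the wrist force passes 120 N, or if a joint passes its speed limit or range.

ROBOT

A 6-joint arm with a two-finger parallel gripper is mounted at the origin on the work surface. World frame = base frame: x ahead of the robot, y to its left, z up, the work surface at z = 0. Lengths are in mm, angles in rad, forces in N, time in s.
With the tool pointing down it reaches from about 300 to 775 mm from the base axis. Payload 14.6 kg.
Tool frame: the origin (TCP) lies between the finger pads; the fingertips stand manip.tip_reach ahead of it and the grasp point (between the pads) lies 5 mm behind it (manip.tip_reach is the distance from the TCP to the fingertips, in mm); z points along the fingers, y is the line along which they close (so a half turn about z gives the same grasp; the last joint's range is limited). The gripper opens to 94 mm and grips with 3 to 60 N. Pads are 16 mm wide; open, the fingers measure 119 mm over their backs; the gripper's body (75 mm by 177 mm) begins 78 mm behind the grasp point.
Start: joints at [-1.221, 0.3, 1.521, -0, 1.321, -0.067], TCP at [222.652, -502.907, 219.446] pointing down, gripper open.
Joint ranges: [-3.03, 3.03], [-0.79, 2.21], [0.23, 2.52], [-1.04, 4.18], [0, 3.07], [-2.55, 2.55]. Speed limits (rad/s): [2.22, 2.22, 2.57, 3.14, 3.14, 3.14].

INTERFACE

Orientations are given as [roll, pitch, yaw] about the fixed x, y, z axes, in that order (R = Rz(yaw) Ry(pitch) Rx(roll)).
In Python, from cell import manip gives the robot as it stands. The module is installed in compiled form; this text tells all that it offers.
- The arm moves only by the shell command python3 -m creep 'ROWS' [FORCE]. ROWS is JSON, a list of rows, each a list of 3 entries, a list of its own where there are three numbers: the opening, from -1 (shut) to 1 (fully open), then the shift along the tool's x, y, z in cm, then the turn about the tool's z in units of 5 degrees (1.0 is 5 degrees). In form: [[grip, [tx, ty, tz], roll], ...]. A call has 1 to 12 rows; each row is the pose to reach, as a shift and turn from the pose commanded when the call began, along the tool's axes at that moment; what a row does not reach only later rows make up. A row lasts 1/10 s, in which the tool goes at most 50 mm and 8.59 degrees, less where a joint would pass 70% of its speed; a pose out of reach is approached as far as the arm can. A call with a gripper value outside its range is refused whole. The fingers move at their own pace and stop on an object; FORCE is the grip in N (left out, the last holds). Time passes only in rows, so rows that repeat a pose let the fingers close. It gives the time, the measured TCP pose, the force, the opening and the grip force at its end, in the units of the state.
- manip.read_state(): the state, without advancing time (a new reading comes with each control period).
- manip.camera(name): name is "side" or "top" or "wrist"; returns the picture (480x640x3 uint8, red, green, blue); there is no depth.
- manip.camera_params(name): a dict with "fovy" (degrees; the focal length in pixels is half the picture's height over the tangent of half this angle, whatever the lens; pixels are square), "cx", "cy" (the principal point, pixels), "origin" and "attitude" of the camera in the world. Camera axes: x right, y down, z forward; pixel columns grow to the right and rows downward; lengths in mm; the calibration is good to about 2 mm. The wrist camera is an equidistant fisheye: a pixel r from the principal point sees the ray r / f radians off the axis. A picture is of the moment at which its call begins: read the wrist's pose just before it. camera_params takes no time and is no camera call; for the wrist camera it gives the pose at the moment of the call.
- manip.sign_off(): hands the job in; it is judged then, once.
The state is a dict: "clock": time; "joints": joint angles; "qd": joint speeds; "effort": joint torques, N m; "eef_pos": TCP position; "eef_rot": TCP orientation; "wrist_force": force on the tool from outside, world axes, zero at the start; "moment": the same for the moment, N m; "finger_gap": finger opening in mm; "finger_force": force on a finger pad.
Only numpy, scipy, OpenCV 4.12 (cv2) and the standard library are available. Lean on these libraries where they do the work, as an engineer would, in place of code of your own. Each camera call takes 0.05 s, during which the arm holds its last target. There are 200 camera calls.

## Working session

There is one attempt and no reset: what is moved stays moved. The work goes in short steps, Python scripts to look and compute and a shell command to move; the robot and the scene stay as the last step left them, time stands still between calls to the robot, and variables do not carry over. Pictures are saved under pics/ and viewed, at most 10 in all, crops included, and the job is handed in when it is done.

```bash
mkdir -p pics
python3 - <<'E'
from cell import manip
import cv2
s=manip.read_state()
print({k:s[k] for k in('clock','eef_pos','eef_rot','finger_gap')},manip.tip_reach)
for n in("top","side"):
    print(n,manip.camera_params(n)); cv2.imwrite(f"pics/{n}0.png",manip.camera(n)[:,:,::-1])
print(manip.camera_params("wrist"))
E
```

```text
{'clock': 0.0, 'eef_pos': array([ 222.56454121, -502.66949223,  218.88889576]), 'eef_rot': array([-3.14040008e+00, -6.93456750e-05,  4.16823311e-01]), 'finger_gap': 94.36423289610084} 14.0
top {'fovy': 43.3970315081973, 'cx': 297.860281696933, 'cy': 233.57448966672078, 'origin': array([ 249.83595434,  -62.58530901, 1675.08226972]), 'attitude': array([-3.01570256,  0.01063014, -1.56718569])}
side {'fovy': 47.33417891387467, 'cx': 313.95305529084874, 'cy': 228.9652968947247, 'origin': array([1522.90639898, -139.3385734 , 1505.53607925]), 'attitude': array([-2.47885608, -0.00919801,  1.51138898])}
{'fovy': 65.70646984690485, 'cx': 317.3245989865054, 'cy': 243.0444029926575, 'origin': array([ 293.61900148, -472.16447981,  384.98081316]), 'attitude': array([ 2.87070865e+00,  1.72034767e-03, -1.15339971e+00])}
```

View pics/top0.png

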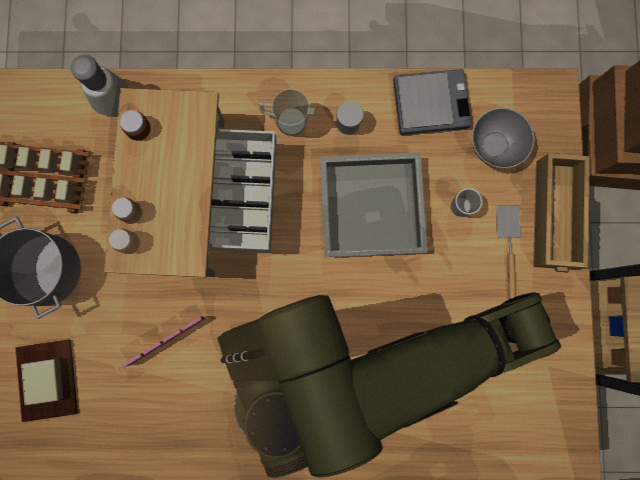

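View pics/side0.png

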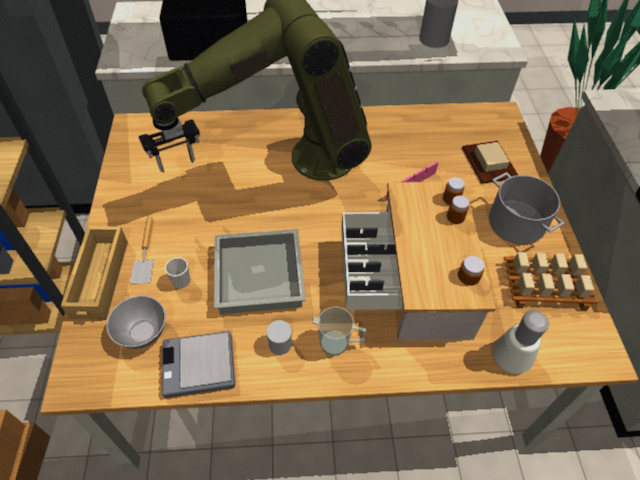

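The top view shows the rack at about (215–275, 130–250), with the board to its left and the tray around (322–426, 155–256). The side view shows the rack at (345–400, 212–305). I'll enlarge both racks and the tray.

Run:
```python
import cv2,numpy as np
t=cv2.imread("pics/top0.png");s=cv2.imread("pics/side0.png")
a=cv2.resize(t[120:260,195:285],None,fx=4.2,fy=4.2,interpolation=cv2.INTER_CUBIC)
b=cv2.resize(s[200:315,335:410],None,fx=5.1,fy=5.1,interpolation=cv2.INTER_CUBIC)
h=590;a=a[:h];b=b[:h]
f=np.zeros((h,a.shape[1]+b.shape[1]+8,3),np.uint8);f[:a.shape[0],:a.shape[1]]=a;f[:b.shape[0],-b.shape[1]:]=b
g=np.clip(f.astype(float)*1.3,0,255).astype(np.uint8);print(g.shape,a.shape,b.shape)
cv2.imwrite("pics/crop.png",g)
c=cv2.resize(t[145:265,310:440],None,fx=4.5,fy=4.5,interpolation=cv2.INTER_CUBIC)
cv2.imwrite("pics/tray.png",c)
```

```text
(590, 768, 3) (588, 378, 3) (586, 382, 3)
```

View pics/crop.png

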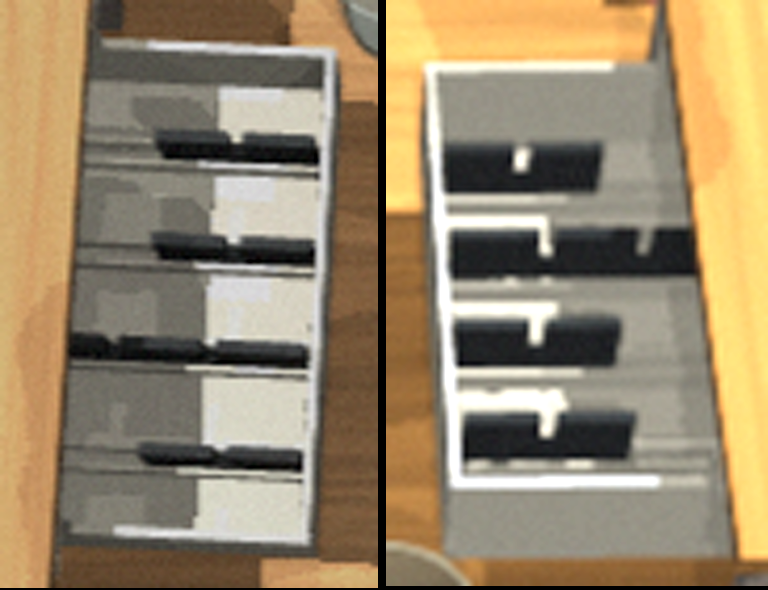

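View pics/tray.png

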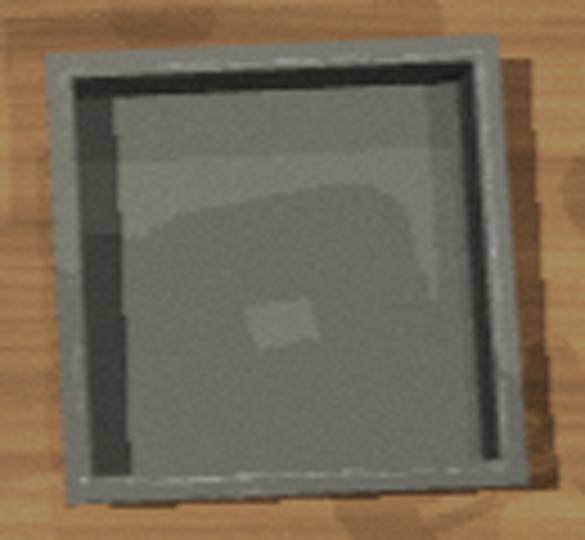

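The long divider is the third from the top in the top view. Its front top end is at crop (307, 352) there and (450, 235–270) in the side crop. The tray rim corners in its crop are (46,53), (497,36), (527,483) and (68,505). Next I fit the poses.

```bash
cat > h.py <<'E'
import numpy as np
from cell import manip
from scipy.spatial.transform import Rotation as R
from scipy.optimize import least_squares
P={n:manip.camera_params(n) for n in("top","side")}
def proj(n,X):
    p=P[n];f=240/np.tan(np.radians(p['fovy'])/2)
    c=(np.atleast_2d(X)-p['origin'])@R.from_euler('xyz',p['attitude']).as_matrix()
    return c[:,:2]/c[:,2:]*f+[p['cx'],p['cy']]
def back(n,uv,z):
    p=P[n];f=240/np.tan(np.radians(p['fovy'])/2)
    d=R.from_euler('xyz',p['attitude']).as_matrix()@np.r_[(np.array(uv)-[p['cx'],p['cy']])/f,1]
    return p['origin']+d*(z-p['origin'][2])/d[2]
def place(q,X):  # q=x,y,yaw
    X=np.atleast_2d(X).astype(float);c,s=np.cos(q[2]),np.sin(q[2])
    return np.c_[q[0]+c*X[:,0]-s*X[:,1],q[1]+s*X[:,0]+c*X[:,1],X[:,2]]
def fit(obs,q0):
    fn=lambda q:np.concatenate([proj(n,place(q,X))[0]-uv for n,X,uv in obs])
    r=least_squares(fn,q0,loss='soft_l1');return r.x,fn(r.x).reshape(-1,2).round(2)
T=lambda u,v,s=4.2,o=(195,120):(np.array([u,v])+.5)/s-.5+o
S=lambda u,v:T(u-386,v,5.1,(335,200))
E
python3 - <<'E'
from h import *
t=lambda u,v:T(u,v,4.5,(310,145))
tr=[(46,53),(497,36),(527,483),(68,505)]
pts=[back('top',t(*p),60) for p in tr];print(np.round(pts,1))
print([round(np.linalg.norm(pts[i]-pts[i-1]),1) for i in range(4)])
print('tray',fit([('top',X,t(*p)) for X,p in zip([(138,138,60),(138,-138,60),(-138,-138,60),(-138,138,60)],tr)],[450,-200,0]))
ob=[('top',(155,-6,150),T(338,48)),('top',(-155,-6,150),T(311,545)),('side',(-155,-6,150),S(427,63)),('side',(155,-6,150),S(452,487))]
for n,X,uv in ob: print(back(n,uv,150).round(1))
q,r=fit(ob,[450,50,0]);print('rack',q,r)
# divider tops z135: front, slit rims
for n,uv in (('top',T(307,348)),('top',T(212,346)),('top',T(116,340)),('side',S(450,231)),('side',S(545,231)),('side',S(646,231))):
    w=back(n,uv,135);d=place([0,0,-q[2]],w-[q[0],q[1],0]);print(n,d.round(1))
print('short fronts',[place([0,0,-q[2]],back('top',T(*u),135)-[q[0],q[1],0]).round(1) for u in((317,147),(315,246),(302,457))])
E
```

```text
[[ 667.7 -104.2   60. ]
 [ 678.5 -378.7   60. ]
 [ 405.3 -390.6   60. ]
 [ 391.4 -117.    60. ]]
[np.float64(276.6), np.float64(274.7), np.float64(273.5), np.float64(273.9)]
tray (array([ 5.35772638e+02, -2.47624059e+02,  4.51924101e-02]), array([[-0.24,  0.11],
       [ 0.19, -0.47],
       [ 0.43,  0.43],
       [-0.38, -0.1 ]]))
[712.   14.6 150. ]
[402.1  28.4 150. ]
[402.9  32.3 150. ]
[713.  18. 150.]
rack [ 5.57679936e+02  2.89436306e+01 -4.41275192e-02] [[-0.57 -0.11]
 [-0.55 -0.17]
 [-0.79 -0.05]
 [-0.66 -0.18]]
top [[-32.    2.6 135. ]]
top [[-33.5  61.3 135. ]]
top [[-32.4 120.8 135. ]]
side [[-34.1   5.6 135. ]]
side [[-33.6  63.5 135. ]]
side [[-33.1 125.2 135. ]]
short fronts [array([[ 95.2,   3.2, 135. ]]), array([[ 32.3,   1.1, 135. ]]), array([[-100.,    2.,  135.]])]
```

The fits agree: the rack is at (557.7, 29, yaw −0.044), the tray at (535.8, −247.6, yaw 0.045), and the divider front is about 3–4 mm behind the stop at rack x = −33. I can only turn about the tool axis, so the plan has three parts:
- **Grip:** hold it ahead of its balance point with a light grip so it pivots as it is lifted.
- **Draw out:** pull it out on the slant.
- **Level:** press it flat on free worktop near x ≈ 335.

First I move to hover.

```bash
python3 -m creep '[[1,[0,0,-4],0],[0.5,[10,-8.4,-6],-3],[0,[53.3,-44.7,-6],-12.7],[-0.2,[53.3,-44.7,-6],-12.7],[-0.2,[53.3,-44.7,-6],-12.7],[-0.2,[53.3,-44.7,-6],-12.7],[-0.2,[53.3,-44.7,-6],-12.7],[-0.2,[53.3,-44.7,-6],-12.7],[-0.2,[53.3,-44.7,-6],-12.7],[-0.2,[53.3,-44.7,-6],-12.7],[-0.2,[53.3,-44.7,-6],-12.7],[-0.2,[53.3,-44.7,-6],-12.7]]' 4
cat >> h.py <<'E'
RK=np.array([557.7,29.,-.0441]); TR=np.array([535.8,-247.6,.0452])
def go(xyz,yaw):
    s=manip.read_state();M=R.from_euler('xyz',s['eef_rot']).as_matrix()
    d=M.T@(np.array(xyz)-s['eef_pos']);a=(M.T@[np.cos(yaw),np.sin(yaw),0])
    print('t',s['clock'],'pos',s['eef_pos'].round(1),'rot',s['eef_rot'].round(4),'gap',round(s['finger_gap'],1),'F',s['wrist_force'].round(1),s['finger_force'])
    print('shift cm',(d/10).round(2),'turn',(np.degrees(np.arctan2(a[1],a[0]))/5).round(2))
Y=np.pi/2-.0441
E
python3 -c "
from h import *
go(place(RK,(-33,91,280))[0],Y)"
```

```text
clock: 1.3
eef_pos: [465.0, -7.6, 276.6]
eef_rot: [-3.142, 0.0, 1.525]
wrist_force: [0.4, -1.5, -0.0]
finger_gap: 37.5
finger_force: 0.0
t 1.3 pos [465.   -7.6 276.6] rot [-3.1416e+00  1.0000e-04  1.5252e+00] gap 37.5 F [ 0.4 -1.5 -0. ] 0.0
shift cm [13.17  5.78 -0.34] turn -0.02
```

```bash
python3 -m creep '[[-0.2,[13.2,5.8,-0.3],0],[-0.2,[13.2,5.8,-0.3],0],[-0.2,[13.2,5.8,-0.3],0],[-0.2,[13.2,5.8,-0.3],0],[-0.2,[13.2,5.8,-0.3],0],[-0.2,[13.2,5.8,-0.3],0],[-0.2,[13.2,5.8,-0.3],0]]'
python3 - <<'E'
from h import *
import cv2
go(place(RK,(-33,91,280))[0],Y)
p=manip.camera_params('wrist');im=manip.camera('wrist');cv2.imwrite('pics/w1.png',im[:,:,::-1]);np.save('w1.npy',np.r_[p['fovy'],p['cx'],p['cy'],p['origin'],p['attitude']])
E
```

```text
clock: 2.0
eef_pos: [528.4, 118.4, 279.9]
eef_rot: [3.141, -0.0, 1.524]
wrist_force: [0.0, -0.3, 0.3]
finger_gap: 37.6
finger_force: 0.0
t 2.0 pos [528.4 118.4 279.9] rot [ 3.1413 -0.      1.5236] gap 37.6 F [ 0.  -0.3  0.3] 0.0
shift cm [ 0.3   0.03 -0.01] turn -0.04
```

View pics/w1.png

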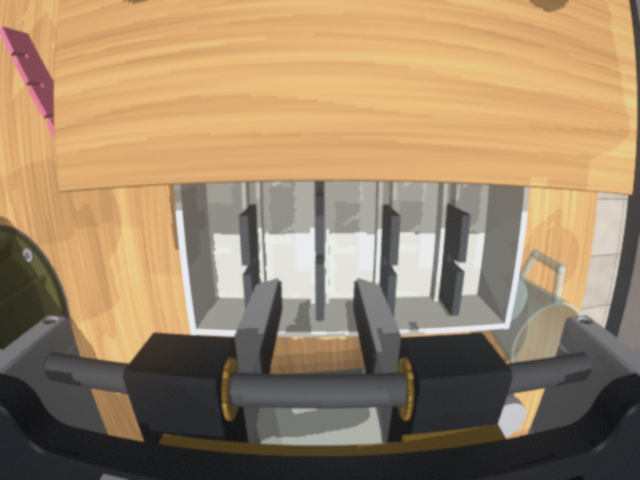

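The wrist view shows the long divider at column ~320, with its front top at row ~318 and a slit at row ~258. It lies centred between the fingers (columns 280 and 357).

Run:
```python
from h import *
w=np.load('w1.npy');f=240/np.tan(np.radians(w[0])/2);M=R.from_euler('xyz',w[6:9]).as_matrix()
def fb(uv,z):
    d=np.array(uv)-w[1:3];r=np.linalg.norm(d);a=r/f
    v=M@np.r_[d/r*np.sin(a),np.cos(a)];X=w[3:6]+v*(z-w[5])/v[2]
    return place([0,0,-RK[2]],X-[RK[0],RK[1],0])[0].round(1)
for u,z in(((320,318),135),((319.5,258),135),((319.5,190),135),((195,333),150),((512,327),150),((60,190),207),((180,211),150),((523,215),150)):print(u,fb(u,z))
```

```text
(320, 318) [-31.2   6.3 135. ]
(319.5, 258) [-31.6  65.2 135. ]
(319.5, 190) [-31.5 125.1 135. ]
(195, 333) [-149.    -4.6  150. ]
(512, 327) [161.   -4.6 150. ]
(60, 190) [-231.2  141.7  207. ]
(180, 211) [-149.7  111.5  150. ]
(523, 215) [152.5 108.8 150. ]
```

```bash
python3 -m creep '[[-0.2,[0.45,0.08,2],0],[-0.2,[0.45,0.08,5],0],[-0.2,[0.45,0.08,8],0],[-0.2,[0.45,0.08,11],0],[-0.2,[0.45,0.08,13],0],[-0.2,[0.45,0.08,14],0],[-0.2,[0.45,0.08,14],0],[-0.2,[0.45,0.08,14],0],[-0.2,[0.45,0.08,14],0]]'
python3 -c "
from h import *
go(place(RK,(-32.5,92,120))[0],Y)"
```

```text
clock: 2.95
eef_pos: [530.1, 123.9, 140.9]
eef_rot: [3.14, -0.0, 1.525]
wrist_force: [0.4, 0.5, -0.3]
finger_gap: 37.7
finger_force: 0.0
t 2.95 pos [530.1 123.9 140.9] rot [ 3.1397e+00 -4.0000e-04  1.5249e+00] gap 37.7 F [ 0.4  0.5 -0.3] 0.0
shift cm [-0.16 -0.08  2.09] turn -0.02
```

```bash
python3 -m creep '[[-0.2,[-0.16,-0.08,0.8],0],[-0.2,[-0.16,-0.08,1.6],0],[-0.2,[-0.16,-0.08,2.1],0],[-0.2,[-0.16,-0.08,2.1],0],[-0.2,[-0.16,-0.08,2.1],0],[-0.7,[-0.16,-0.08,2.1],0],[-1,[-0.16,-0.08,2.1],0],[-1,[-0.16,-0.08,2.1],0],[-1,[-0.16,-0.08,2.1],0],[-1,[-0.16,-0.08,2.1],0],[-1,[-0.16,-0.08,2.1],0],[-1,[-0.16,-0.08,2.1],0]]' 4
python3 -c "
from h import *
go(place(RK,(-32.5,92,120))[0],Y)"
```

```text
clock: 4.15
eef_pos: [529.0, 122.4, 118.7]
eef_rot: [3.141, -0.0, 1.525]
wrist_force: [4.2, 0.3, -2.1]
finger_gap: 8.3
finger_force: 4.0
t 4.15 pos [529.  122.4 118.7] rot [ 3.1409e+00 -1.0000e-04  1.5251e+00] gap 8.3 F [ 4.2  0.3 -2.1] 3.977837450802326
shift cm [-0.    0.03 -0.13] turn -0.02
```

```bash
python3 -m creep '[[-1,[0,0.1,0],0],[-1,[0,0.1,0],0],[-1,[0,0.1,0],0]]' 4;  python3 -m creep '[[-1,[0,0.1,0],0],[-1,[0,0.1,0],0],[-1,[0,0.1,0],0]]'
```

```text
clock: 4.45
eef_pos: [529.6, 122.3, 118.6]
eef_rot: [-3.141, 0.0, 1.525]
wrist_force: [-0.7, -1.1, 0.8]
finger_gap: 7.8
finger_force: 4.0
clock: 4.75
eef_pos: [530.7, 122.3, 118.6]
eef_rot: [-3.141, 0.0, 1.525]
wrist_force: [-1.3, 0.4, 1.3]
finger_gap: 8.2
finger_force: 4.0
```

```bash
python3 -m creep '[[-1,[0,-0.08,0],0],[-1,[0.2,-0.08,-0.4],0],[-1,[0.4,-0.08,-0.8],0],[-1,[0.6,-0.08,-1.2],0],[-1,[0.8,-0.08,-1.6],0],[-1,[1.0,-0.08,-2.0],0],[-1,[1.1,-0.08,-2.4],0],[-1,[1.2,-0.08,-2.8],0],[-1,[1.2,-0.08,-2.8],0]]' 4
python3 - <<'E'
from h import *
import cv2
im=manip.camera('side')[:,:,::-1];t=manip.camera('top')[:,:,::-1]
a=cv2.resize(im[150:330,320:450],None,fx=3.2,fy=3.2,interpolation=cv2.INTER_CUBIC)
cv2.imwrite('pics/s2.png',a)
E
```

```text
clock: 5.65
eef_pos: [530.7, 134.5, 147.2]
eef_rot: [3.141, -0.0, 1.525]
wrist_force: [0.9, -0.3, -1.6]
finger_gap: 8.2
finger_force: 4.0
```

View pics/s2.png

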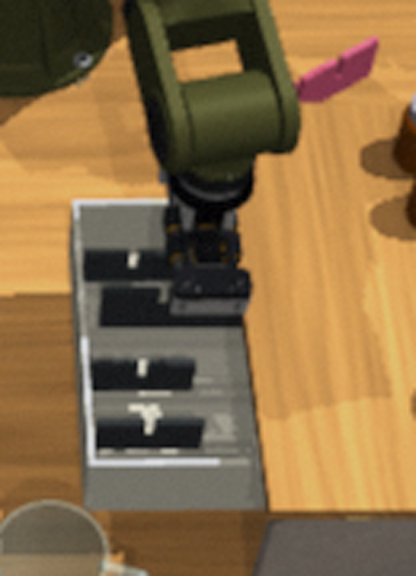

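Run:
```python
from h import *
for name,th,d,dz in(('level',0,12,28.5),('tilt',10.9,12,28.5)):
    t=np.radians(th);c,s=np.cos(t),np.sin(t)
    piv=np.array([92+d,124+dz])
    out=[]
    for p,h in((0,60),(0,0),(60,60),(110,60),(110,0)):
        a,b=p-88,h-49
        y=piv[0]+a*c+b*s; z=piv[1]-a*s+b*c
        uv=proj('side',place(RK,(-32,y,z)))[0]; out.append(((uv-[320,150]+.5)*3.2-.5).round(0))
    print(name,np.array(out).tolist())
```

```text
level [[101.0, 289.0], [97.0, 325.0], [163.0, 288.0], [215.0, 288.0], [208.0, 325.0]]
tilt [[106.0, 278.0], [90.0, 315.0], [166.0, 285.0], [217.0, 291.0], [198.0, 327.0]]
```

The divider matches the level prediction, so it came up level and the grip did not pivot. I'll set it back, regrip nearer the front for a longer gravity lever, and use 3 N.

```bash
python3 -m creep '[[-1,[-0.3,0,0.6],0],[-1,[-0.6,0,1.3],0],[-1,[-0.9,0,2.0],0],[-1,[-1.2,0,2.5],0],[-1,[-1.2,0,2.8],0],[-1,[-1.2,0,2.85],0],[-1,[-1.2,0,2.85],0],[-0.7,[-1.2,0,2.8],0],[-0.4,[-1.2,0,2.8],0],[-0.4,[-1.2,0,2.8],0]]' 4
python3 -m creep '[[-0.4,[-2,0,0],0],[-0.4,[-4,0,0],0],[-0.4,[-5.6,0,0],0],[-0.4,[-5.6,0,0],0],[-0.4,[-5.6,0,0],0],[-0.4,[-5.6,0,0],0]]' 3
python3 - <<'E'
from h import *
import cv2
go(place(RK,(-31.5,36.5,119))[0],Y)
im=manip.camera('side')[:,:,::-1]
a=cv2.resize(im[150:330,320:450],None,fx=3.2,fy=3.2,interpolation=cv2.INTER_CUBIC)
cv2.imwrite('pics/s3.png',a)
E
```

```text
clock: 6.75
eef_pos: [530.0, 122.4, 118.9]
eef_rot: [3.141, -0.0, 1.525]
wrist_force: [-0.7, 0.0, 0.1]
finger_gap: 26.5
finger_force: 0.0
clock: 7.35
eef_pos: [527.4, 66.9, 118.7]
eef_rot: [3.141, -0.0, 1.525]
wrist_force: [0.3, 0.7, -0.6]
finger_gap: 28.1
finger_force: 0.0
t 7.35 pos [527.4  66.9 118.7] rot [ 3.1415e+00 -1.0000e-04  1.5255e+00] gap 28.1 F [ 0.3  0.7 -0.6] 0.0
shift cm [-0.01  0.04 -0.03] turn -0.01
```

View pics/s3.png

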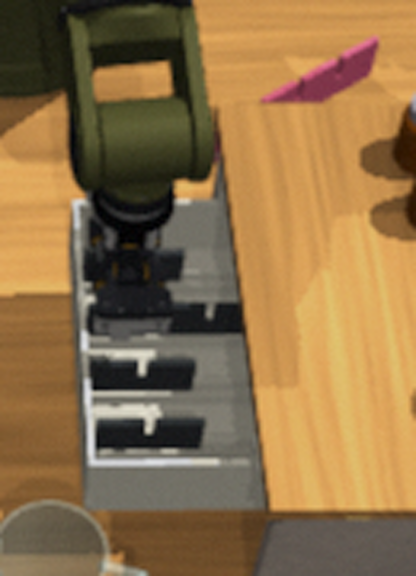

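```bash
python3 -m creep '[[-1,[0,0.05,0],0],[-1,[0,0.05,0],0],[-1,[0,0.05,0],0],[-1,[0,0.05,0],0],[-1,[0,0.05,0],0],[-1,[0,0.05,0],0]]' 3
python3 - <<'E'
from h import *
im=manip.camera('side').astype(int).sum(2)//3
for c in(388,391): print(c,im[236:262,c])
E
python3 -m creep '[[-1,[0.1,0,-0.4],0],[-1,[0.2,0,-0.8],0],[-1,[0.35,0,-1.2],0],[-1,[0.5,0,-1.6],0],[-1,[0.6,0,-2.0],0],[-1,[0.75,0,-2.5],0],[-1,[0.9,0,-3.0],0],[-1,[1.0,0,-3.5],0],[-1,[1.1,0,-4.0],0],[-1,[1.1,0,-4.0],0]]' 3
python3 - <<'E'
from h import *
M=manip.camera('side');im=M.astype(int).sum(2)//3
for c in(388,391): print(c,im[222:262,c])
for name,th,d,dz in(('start',0,0,0),('level',0,11,40),('tilt',11.6,11,40)):
    t=np.radians(th);c,s=np.cos(t),np.sin(t);piv=np.array([36.5+d,124+dz]);out=[]
    for p,h in((100,60),(100,0),(115,60),(115,0),(0,0),(0,60)):
        a,b=p-32,h-49
        out.append(proj('side',place(RK,(-32,piv[0]+a*c+b*s,piv[1]-a*s+b*c)))[0].round(1))
    print(name,np.array(out).tolist())
import cv2;cv2.imwrite('pics/s4.png',cv2.resize(M[200:300,335:410,::-1],None,fx=6,fy=6,interpolation=cv2.INTER_CUBIC)[:600])
E
```

```text
clock: 8.0
eef_pos: [527.8, 66.4, 118.6]
eef_rot: [-3.141, -0.0, 1.525]
wrist_force: [0.4, 0.9, -0.9]
finger_gap: 7.6
finger_force: 3.0
388 [104 103 110 108 102 105 108 112  78  29  22  24  26  26  24  24  27  25
  69 108 111 108 113 120 124 123]
391 [ 96  99 102  97  96  99 103 103  73  24  25  27  20  23  24  23  19  22
  74  98 100  94  97 102 107 111]
clock: 9.05
eef_pos: [528.6, 77.5, 159.4]
eef_rot: [3.141, -0.0, 1.525]
wrist_force: [0.8, -0.3, -1.1]
finger_gap: 8.2
finger_force: 3.0
388 [ 98  97  98  96  97  99 104 103 105 105 104 105 108 109 104 102 112  95
  54  28  30  51  78  67  31  26  27  25  26  27  23  56  98 116 112 109
 114 119 125 126]
391 [ 79  84  87  91  93  98 104 106 106 106 105 106 108 100  98  99 103  99
  84  62  41  24  19  24  23  24  25  25  26  22  22  32  83 103  99  97
  98 103 107 112]
start [[379.0, 245.2], [377.1, 256.3], [383.8, 245.2], [381.8, 256.3], [345.8, 256.6], [346.9, 245.5]]
level [[383.9, 237.4], [381.8, 249.0], [388.9, 237.4], [386.6, 248.9], [350.0, 249.2], [351.2, 237.7]]
tilt [[383.7, 240.2], [377.9, 251.4], [388.4, 240.7], [382.4, 251.9], [347.2, 247.8], [352.3, 236.4]]
```

The plate has tilted: the top edge at column 388–391 slopes and the rear stayed low. I continue to about 22°.

```bash
python3 -m creep '[[-1,[0.1,0,-0.5],0],[-1,[0.2,0,-1.0],0],[-1,[0.3,0,-1.5],0],[-1,[0.4,0,-2.0],0],[-1,[0.5,0,-2.5],0],[-1,[0.6,0,-3.0],0],[-1,[0.7,0,-3.5],0],[-1,[0.7,0,-3.5],0],[-1,[0.7,0,-3.5],0]]' 3
python3 - <<'E'
from h import *
import cv2
M=manip.camera('side');go([0,0,0],Y)
cv2.imwrite('pics/s5.png',cv2.resize(M[200:300,335:435,::-1],None,fx=6,fy=6,interpolation=cv2.INTER_CUBIC)[:600])
t=np.radians(22.2);c,s=np.cos(t),np.sin(t);piv=np.array([36.5+18,124+75])
for p,h in((0,60),(0,0),(60,60),(120,60),(120,0)):
    a,b=p-32,h-49
    print(p,h,((proj('side',place(RK,(-32,piv[0]+a*c+b*s,piv[1]-a*s+b*c)))[0]-[335,200])*6).round(0))
E
```

```text
clock: 10.0
eef_pos: [528.7, 84.3, 193.7]
eef_rot: [3.141, 0.0, 1.525]
wrist_force: [-0.2, -0.5, -0.2]
finger_gap: 7.7
finger_force: 3.0
t 10.05 pos [528.7  84.2 193.6] rot [3.1416e+00 1.0000e-04 1.5250e+00] gap 7.9 F [-0.6 -1.5  0.9] 3.000004695786629
shift cm [-10.83 -52.43  19.36] turn -0.02
0 60 [130. 170.]
0 0 [ 78. 237.]
60 60 [237. 197.]
120 60 [342. 223.]
120 0 [286. 288.]
```

View pics/s5.png

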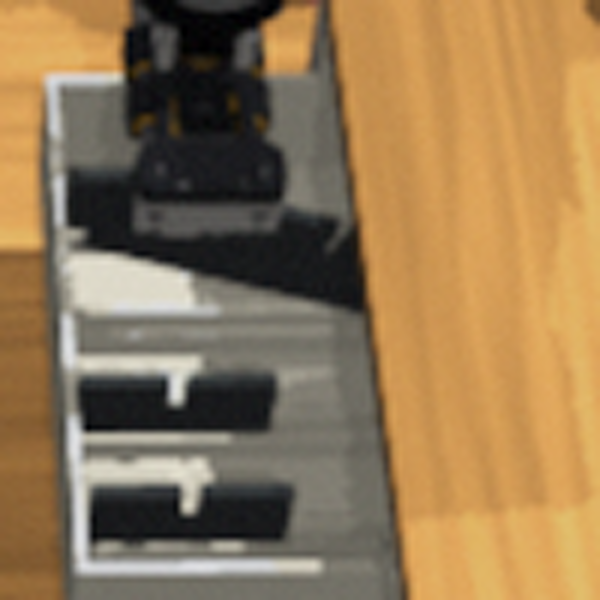

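The picture shows the divider tilted about 22°, its lower edge running from (88, 240) to (360, 308) as predicted and clear of the stop. Now I firm the grip and draw out along the slant.

```bash
python3 -m creep '[[-1,[0,0,-0.1],0],[-1,[0,0,-0.2],0],[-1,[0,0,-0.3],0],[-1,[-1,0,-0.7],0],[-1,[-2.5,0,-1.3],0],[-1,[-4.5,0,-2.1],0],[-1,[-6.5,0,-2.9],0],[-1,[-8.5,0,-3.7],0],[-1,[-10.5,0,-4.5],0],[-1,[-12.5,0,-5.3],0],[-1,[-14.5,0,-6.1],0],[-1,[-14.5,0,-6.1],0]]' 25
python3 -m creep '[[-1,[-2,0,-0.8],0],[-1,[-4,0,-1.6],0],[-1,[-6,0,-2.4],0],[-1,[-8,0,-3.2],0],[-1,[-10,0,-4],0],[-1,[-11.5,0,-5],0],[-1,[-11.5,0,-5],0],[-1,[-11.5,0,-5],0]]'
python3 - <<'E'
from h import *
import cv2
go([0,0,0],Y)
M=manip.camera('side');cv2.imwrite('pics/s6.png',cv2.resize(M[120:320,160:420,::-1],None,fx=3,fy=3,interpolation=cv2.INTER_CUBIC))
E
```

```text
clock: 11.25
eef_pos: [522.0, -63.3, 256.1]
eef_rot: [3.14, 0.001, 1.522]
wrist_force: [0.3, 0.1, -0.6]
finger_gap: 8.0
finger_force: 25.0
clock: 12.05
eef_pos: [516.7, -175.1, 304.5]
eef_rot: [-3.142, -0.0, 1.525]
wrist_force: [0.5, 0.2, -0.9]
finger_gap: 8.1
finger_force: 25.0
t 12.05 pos [ 516.7 -175.1  304.5] rot [-3.1415e+00 -2.0000e-04  1.5247e+00] gap 8.1 F [ 0.5  0.2 -0.9] 25.000147400423884
shift cm [ 15.11 -52.42  30.45] turn -0.02
```

View pics/s6.png

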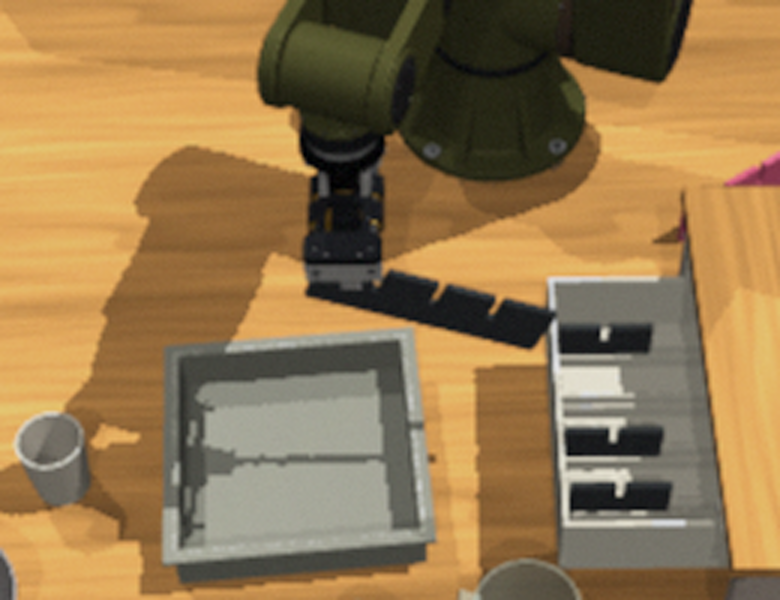

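The divider is out, tilted and held, with its rear end clear of the rack (crop about (550, 330)). Next I carry it to free worktop to level it, turning it to the tray's yaw on the way.

```bash
python3 -c "
from h import *
go([335,-150,300],np.pi/2+TR[2])"
```

```text
t 12.1 pos [ 516.7 -174.8  304.3] rot [-3.1411e+00 -4.0000e-04  1.5253e+00] gap 8.1 F [ 0.6  0.5 -0.9] 25.00001954846084
shift cm [  1.65 -18.27   0.44] turn -1.04
```

```bash
python3 -m creep '[[-1,[0,-2,0],0],[-1,[0.5,-5,0],-0.3],[-1,[1,-8,0],-0.6],[-1,[1.5,-11,0],-1],[-1,[1.65,-14,0],-1.04],[-1,[1.65,-16.5,0],-1.04],[-1,[1.65,-18.3,0],-1.04],[-1,[1.65,-18.3,3],-1.04],[-1,[1.65,-18.3,6],-1.04],[-1,[1.65,-18.3,9],-1.04],[-1,[1.65,-18.3,12],-1.04],[-1,[1.65,-18.3,12],-1.04]]' 20
python3 -m creep '[[-1,[0,0,1],0],[-1,[0,0,3],0],[-1,[0,0,4.5],0],[-1,[0,0,5],0],[-1,[0,0,5],0],[-1,[0,0,5],0]]' 20
python3 - <<'E'
from h import *
import cv2
go([335,-150,44],np.pi/2+TR[2])
M=manip.camera('top');cv2.imwrite('pics/t7.png',M[:,:,::-1])
M=manip.camera('side');cv2.imwrite('pics/s7.png',cv2.resize(M[80:280,180:440,::-1],None,fx=3,fy=3,interpolation=cv2.INTER_CUBIC))
E
```

```text
clock: 13.3
eef_pos: [333.3, -149.1, 181.8]
eef_rot: [-3.137, -0.003, 1.617]
wrist_force: [0.2, 0.4, -0.4]
finger_gap: 7.7
finger_force: 20.0
clock: 13.9
eef_pos: [335.3, -150.7, 135.6]
eef_rot: [3.14, 0.001, 1.616]
wrist_force: [1.0, 0.1, -0.2]
finger_gap: 7.8
finger_force: 20.0
t 13.9 pos [ 335.3 -150.7  135.6] rot [3.1403e+00 7.0000e-04 1.6160e+00] gap 7.8 F [ 1.   0.1 -0.2] 19.99996192753315
shift cm [ 0.08 -0.03  9.16] turn -0.0
```

```bash
python3 -m creep '[[-1,[0,0,1],0],[-1,[-0.2,0,2],0],[-1,[-0.5,0,3],0],[-1,[-0.9,0,4],0],[-1,[-1.3,0,5],0],[-1,[-1.7,0,6],0],[-1,[-2.1,0,7],0],[-1,[-2.5,0,7.8],0],[-1,[-2.8,0,8.5],0],[-1,[-3,0,8.8],0],[-1,[-3,0,8.8],0]]' 10
python3 -m creep '[[-1,[0,0,0.1],0],[-1,[0,0,0.2],0],[-1,[0,0,0.2],0]]' 10
python3 -m creep '[[-1,[0,0,0.1],0],[-1,[0,0,0.15],0],[-1,[0,0,0.15],0]]' 10
```

```text
clock: 15.1
eef_pos: [336.0, -180.6, 46.3]
eef_rot: [-3.141, -0.0, 1.616]
wrist_force: [0.5, -0.5, -0.6]
finger_gap: 8.1
finger_force: 10.0
clock: 15.4
eef_pos: [336.3, -180.6, 44.8]
eef_rot: [3.141, 0.0, 1.616]
wrist_force: [0.9, -0.6, 0.4]
finger_gap: 8.2
finger_force: 10.0
clock: 15.7
eef_pos: [336.4, -180.8, 43.9]
eef_rot: [3.141, 0.001, 1.616]
wrist_force: [-4.1, -0.2, 13.2]
finger_gap: 8.1
finger_force: 10.0
```

At 43.9 mm, close to the expected 43.6, the upward force jumps to 13 N, so the lower edge is flat on the worktop. I firm the grip and lift.

```bash
python3 -m creep '[[-1,[0,0,0],0],[-1,[0,0,0],0],[-1,[0,0,0],0],[-1,[0,0,-0.05],0],[-1,[0,0,-0.3],0],[-1,[0,0,-1],0],[-1,[0,0,-2.5],0],[-1,[0,0,-4.5],0],[-1,[0,0,-6.5],0],[-1,[0,0,-8.5],0],[-1,[0,0,-10],0],[-1,[0,0,-10],0]]' 50
python3 - <<'E'
from h import *
# divider mid over tray centre, lower edge at 110: TCP = 110+43.6; grasp 88 ahead (front side) of mid
p=place(TR,(0,-88,110+43.7))[0];print(p)
go(p,np.pi/2+TR[2])
M=manip.camera('side')
E
```

```text
clock: 16.9
eef_pos: [336.8, -180.9, 145.0]
eef_rot: [3.139, 0.002, 1.616]
wrist_force: [-0.3, -0.2, -1.3]
finger_gap: 7.6
finger_force: 50.0
[ 539.77624574 -335.51012154  153.7       ]
t 16.9 pos [ 336.8 -180.9  145. ] rot [3.1387e+00 2.1000e-03 1.6159e+00] gap 7.6 F [-0.3 -0.2 -1.3] 49.99963536858559
shift cm [-16.36  19.58  -0.78] turn -0.0
```

```bash
python3 -m creep '[[-1,[0,0,-1],0],[-1,[-1.5,2,-2],0],[-1,[-3.5,4,-2.5],0],[-1,[-5.5,6.5,-2.5],0],[-1,[-7.5,9,-2.5],0],[-1,[-9.5,11.5,-2.5],0],[-1,[-11.5,14,-2.5],0],[-1,[-13.5,16.2,-2.5],0],[-1,[-15,18,-2],0],[-1,[-16,19.2,-1.5],0],[-1,[-16.4,19.6,-0.8],0],[-1,[-16.4,19.6,-0.8],0]]' 50
python3 -m creep '[[-1,[0,0,0],0],[-1,[0,0,0],0],[-1,[0,0,0],0]]'
python3 - <<'E'
from h import *
import cv2
go(place(TR,(0,-88,153.7))[0],np.pi/2+TR[2])
M=manip.camera('side')[:,:,::-1];T0=manip.camera('top')[:,:,::-1]
a=cv2.resize(M[150:330,190:330],None,fx=3,fy=3,interpolation=cv2.INTER_CUBIC)
b=cv2.resize(T0[140:270,310:430],None,fx=3,fy=3,interpolation=cv2.INTER_CUBIC)
f=np.zeros((540,780,3),np.uint8);f[:540,:420]=a;f[:390,420:]=b;cv2.imwrite('pics/fin.png',f)
# predicted corners (mid over centre)
for n,o,k in(('side',(190,150),0),('top',(310,140),420)):
  for y,z in((-120,170),(-120,110),(120,170),(120,110)):
    print(n,y,z,((proj(n,place(TR,(0,y,z)))[0]-o+.5)*3-.5+[k,0]).round(0))
E
```

```text
clock: 18.15
eef_pos: [538.8, -335.3, 149.3]
eef_rot: [-3.139, -0.002, 1.616]
wrist_force: [0.6, -0.1, -0.2]
finger_gap: 7.5
finger_force: 50.0
clock: 18.45
eef_pos: [539.1, -335.3, 151.8]
eef_rot: [3.141, 0.0, 1.616]
wrist_force: [0.3, -0.1, -1.0]
finger_gap: 7.5
finger_force: 50.0
t 18.45 pos [ 539.1 -335.3  151.8] rot [3.1410e+00 4.0000e-04 1.6159e+00] gap 7.5 F [ 0.3 -0.1 -1. ] 49.99970410019159
shift cm [-0.02  0.06 -0.19] turn -0.0
side -120 170 [ 75. 296.]
side -120 110 [ 83. 330.]
side 120 170 [314. 277.]
side 120 110 [315. 312.]
top -120 170 [766. 164.]
top -120 110 [753. 177.]
top 120 170 [482. 176.]
top 120 110 [479. 189.]
```

View pics/fin.png

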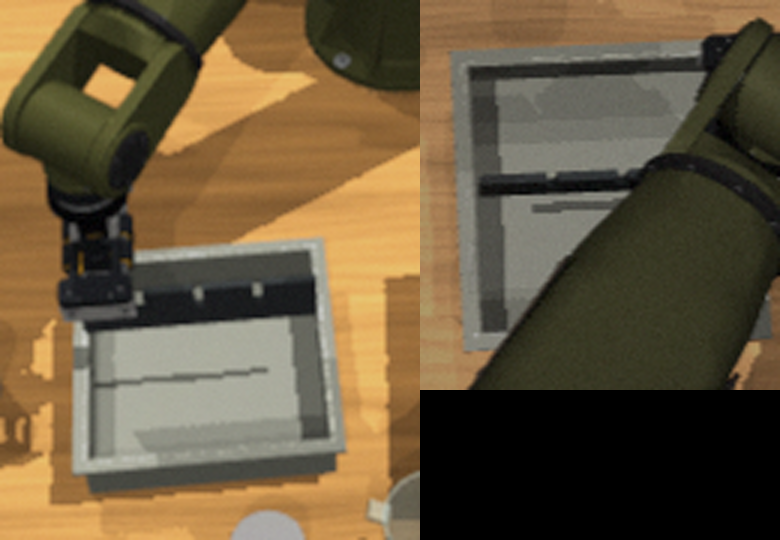

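The final view shows the divider's rear end at (314, 277–313) in the side crop and (480, 183) in the top crop. Both agree with the level, centred prediction and the divider is parallel to the tray sides. One 2 mm trim, then I hand in.

```bash
python3 -m creep '[[-1,[0,0.05,-0.15],0],[-1,[0,0.05,-0.15],0],[-1,[0,0.05,-0.15],0],[-1,[0,0.05,-0.15],0],[-1,[0,0.05,-0.15],0],[-1,[0,0.05,-0.15],0],[-1,[0,0.05,-0.15],0],[-1,[0,0.05,-0.15],0]]'
python3 -c "
from h import *
go(place(TR,(0,-88,153.7))[0],np.pi/2+TR[2]);print(np.abs(manip.read_state()['qd']).max())
print(manip.sign_off())"
```

```text
clock: 19.35
eef_pos: [539.7, -335.5, 152.6]
eef_rot: [-3.142, -0.0, 1.616]
wrist_force: [0.2, -0.4, -1.2]
finger_gap: 7.8
finger_force: 50.0
t 19.35 pos [ 539.7 -335.5  152.6] rot [-3.1415 -0.      1.6158] gap 7.8 F [ 0.2 -0.4 -1.2] 49.99960843473673
shift cm [ 0.    0.   -0.11] turn -0.0
0.0011619716007742436
the job is handed in; nothing more can be done
None
```

The long divider is out of the rack and held level and still about 5 cm above the tray rim, over the tray's middle and parallel to its sides; it was pressed briefly on bare worktop to level it, and I handed the job in at about 19.4 s of the 48 s (no verdict was shown).

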